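# Find the rocking corner of the mixing plate and press its shim flat

### The job

The grey mixing plate under the green bowl rocks: one corner gives when it is pressed. Press down on the black dots at its corners, one after another, until you find the corner that sinks a few millimetres under a light push, then let go and press the yellow shim tab beside that corner down flat so that it stays down. Leave the other three tabs standing up, lift and carry nothing, and leave the plate, the bowl and the things around where they are.

Things in the scene. Friction and masses are not known exactly. Their poses are not given: they have to be found in the camera images.
- base: fixed dark steel base on the counter, 200 (x) x 400 (y) x 8 mm, origin at the centre of its underside; carries the feet, the plate and, on a 10 mm ledge along each y side, two shims; turned up to 12 degrees
- plate: loose grey plate 180 (x) x 240 (y) x 8 mm, 0.7 to 1 kg, its top 34 mm above the counter; origin at the centre of its underside; lies level on four hidden rubber feet. Three feet are rigid; the fourth gives way: under 3 to 5 N the corner over it sinks 4 to 5 mm to a stop. The foot stays down, so that the corner is then left low or rocking until it is propped
- corner_a (a point): centre of the black 28 mm dot on the plate's top at its far left (+x, +y) corner (in the base's frame), 20 mm in from the x edge and 35 mm from the y edge, straight above that corner's foot: the point to press
- shim_a (a joint): tilt of the yellow shim beside the far left (+x, +y) corner, rad: 0 to 0.04 standing up as found, 0.34 lying flat. The tab turns on a stiff hinge parallel to the base's x and stays where it is left; when it lies flat its hidden toe is lifted under the plate's corner and props it (a push of over about 14 N on that corner would tilt the shim up again)
- tab_a (a point): point to press on the upper face of the yellow shim tab beside the far left (+x, +y) corner (36 mm wide in x, 52 mm long in y, 4 mm thick, 40 mm out from the plate's edge, 36 mm from the hinge line). About 34 mm above the counter when up, 22 mm when flat, so it goes down about 12 mm and the push needed is 7 to 10 N; clear of the plate by 40 mm
- corner_b (a point): centre of the black 28 mm dot on the plate's top at its far right (+x, -y) corner (in the base's frame), 20 mm in from the x edge and 35 mm from the y edge, straight above that corner's foot: the point to press
- shim_b (a joint): tilt of the yellow shim beside the far right (+x, -y) corner, rad: 0 to 0.04 standing up as found, 0.34 lying flat. The tab turns on a stiff hinge parallel to the base's x and stays where it is left; when it lies flat its hidden toe is lifted under the plate's corner and props it (a push of over about 14 N on that corner would tilt the shim up again)
- tab_b (a point): point to press on the upper face of the yellow shim tab beside the far right (+x, -y) corner (36 mm wide in x, 52 mm long in y, 4 mm thick, 40 mm out from the plate's edge, 36 mm from the hinge line). About 34 mm above the counter when up, 22 mm when flat, so it goes down about 12 mm and the push needed is 7 to 10 N; clear of the plate by 40 mm
- corner_c (a point): centre of the black 28 mm dot on the plate's top at its near left (-x, +y) corner (in the base's frame), 20 mm in from the x edge and 35 mm from the y edge, straight above that corner's foot: the point to press
- shim_c (a joint): tilt of the yellow shim beside the near left (-x, +y) corner, rad: 0 to 0.04 standing up as found, 0.34 lying flat. The tab turns on a stiff hinge parallel to the base's x and stays where it is left; when it lies flat its hidden toe is lifted under the plate's corner and props it (a push of over about 14 N on that corner would tilt the shim up again)
- tab_c (a point): point to press on the upper face of the yellow shim tab beside the near left (-x, +y) corner (36 mm wide in x, 52 mm long in y, 4 mm thick, 40 mm out from the plate's edge, 36 mm from the hinge line). About 34 mm above the counter when up, 22 mm when flat, so it goes down about 12 mm and the push needed is 7 to 10 N; clear of the plate by 40 mm
- corner_d (a point): centre of the black 28 mm dot on the plate's top at its near right (-x, -y) corner (in the base's frame), 20 mm in from the x edge and 35 mm from the y edge, straight above that corner's foot: the point to press
- shim_d (a joint): tilt of the yellow shim beside the near right (-x, -y) corner, rad: 0 to 0.04 standing up as found, 0.34 lying flat. The tab turns on a stiff hinge parallel to the base's x and stays where it is left; when it lies flat its hidden toe is lifted under the plate's corner and props it (a push of over about 14 N on that corner would tilt the shim up again)
- tab_d (a point): point to press on the upper face of the yellow shim tab beside the near right (-x, -y) corner (36 mm wide in x, 52 mm long in y, 4 mm thick, 40 mm out from the plate's edge, 36 mm from the hinge line). About 34 mm above the counter when up, 22 mm when flat, so it goes down about 12 mm and the push needed is 7 to 10 N; clear of the plate by 40 mm
- foot_top_1 (a point): centre of the top of one of the four like rubber feet (20 mm across, on 26 mm steel cups) hidden under the plate's corners, 26 mm above the counter as found; which foot stands under which corner changes. One of the four gives way when pressed and stays down at 21.5 mm
- foot_top_2 (a point): centre of the top of one of the four like rubber feet (20 mm across, on 26 mm steel cups) hidden under the plate's corners, 26 mm above the counter as found; which foot stands under which corner changes. One of the four gives way when pressed and stays down at 21.5 mm
- foot_top_3 (a point): centre of the top of one of the four like rubber feet (20 mm across, on 26 mm steel cups) hidden under the plate's corners, 26 mm above the counter as found; which foot stands under which corner changes. One of the four gives way when pressed and stays down at 21.5 mm
- foot_top_4 (a point): centre of the top of one of the four like rubber feet (20 mm across, on 26 mm steel cups) hidden under the plate's corners, 26 mm above the counter as found; which foot stands under which corner changes. One of the four gives way when pressed and stays down at 21.5 mm
- bowl: loose green patterned bowl, 79 mm across, 50 mm high, standing in the middle of the plate; origin at the centre of its underside
- developer: bystander: small white bottle with pointed nozzle, 37 x 124 mm high, origin under its centre
- pot: bystander: white pot with tan lid, 50 x 51 mm high, origin under its centre
- tape: bystander: black tape roll, 62 x 19 mm high, origin under its centre
- brush: bystander: black tint brush lying flat, 210 mm long along its y, origin under its centre
- clip: bystander: purple hair clip, 96 mm long along its y, 25 mm high, origin under its centre
Mind the look-alikes: they are no part of the job. What is shaped like the bowl but pink, purple or red is not meant.

How it is judged (in metres and radians):
On the way, in this order (a step that is already met when the one before it is completed fails the run):
1. the rocking corner is pressed down with the fingers until it sinks (by at least 2.5 mm) (contact force between the fingers and plate above 1 N and ((((z of foot_top_1 in the frame of base below 0.023 m and horizontal distance between foot_top_1 and corner_a below 0.04 m) or (z of foot_top_2 in the frame of base below 0.023 m and horizontal distance between foot_top_2 and corner_a below 0.04 m) or (z of foot_top_3 in the frame of base below 0.023 m and horizontal distance between foot_top_3 and corner_a below 0.04 m) or (z of foot_top_4 in the frame of base below 0.023 m and horizontal distance between foot_top_4 and corner_a below 0.04 m)) and z of corner_a in the frame of base below 0.0315 m) or (((z of foot_top_1 in the frame of base below 0.023 m and horizontal distance between foot_top_1 and corner_b below 0.04 m) or (z of foot_top_2 in the frame of base below 0.023 m and horizontal distance between foot_top_2 and corner_b below 0.04 m) or (z of foot_top_3 in the frame of base below 0.023 m and horizontal distance between foot_top_3 and corner_b below 0.04 m) or (z of foot_top_4 in the frame of base below 0.023 m and horizontal distance between foot_top_4 and corner_b below 0.04 m)) and z of corner_b in the frame of base below 0.0315 m) or (((z of foot_top_1 in the frame of base below 0.023 m and horizontal distance between foot_top_1 and corner_c below 0.04 m) or (z of foot_top_2 in the frame of base below 0.023 m and horizontal distance between foot_top_2 and corner_c below 0.04 m) or (z of foot_top_3 in the frame of base below 0.023 m and horizontal distance between foot_top_3 and corner_c below 0.04 m) or (z of foot_top_4 in the frame of base below 0.023 m and horizontal distance between foot_top_4 and corner_c below 0.04 m)) and z of corner_c in the frame of base below 0.0315 m) or (((z of foot_top_1 in the frame of base below 0.023 m and horizontal distance between foot_top_1 and corner_d below 0.04 m) or (z of foot_top_2 in the frame of base below 0.023 m and horizontal distance between foot_top_2 and corner_d below 0.04 m) or (z of foot_top_3 in the frame of base below 0.023 m and horizontal distance between foot_top_3 and corner_d below 0.04 m) or (z of foot_top_4 in the frame of base below 0.023 m and horizontal distance between foot_top_4 and corner_d below 0.04 m)) and z of corner_d in the frame of base below 0.0315 m))), for 0.1 s.
2. the shim beside that corner is pressed flat, the other three still stand (((((z of foot_top_1 in the frame of base below 0.023 m and horizontal distance between foot_top_1 and corner_a below 0.04 m) or (z of foot_top_2 in the frame of base below 0.023 m and horizontal distance between foot_top_2 and corner_a below 0.04 m) or (z of foot_top_3 in the frame of base below 0.023 m and horizontal distance between foot_top_3 and corner_a below 0.04 m) or (z of foot_top_4 in the frame of base below 0.023 m and horizontal distance between foot_top_4 and corner_a below 0.04 m)) and value of joint shim_a above 0.28 rad and value of joint each of shim_b, shim_c, shim_d below 0.12 rad) or (((z of foot_top_1 in the frame of base below 0.023 m and horizontal distance between foot_top_1 and corner_b below 0.04 m) or (z of foot_top_2 in the frame of base below 0.023 m and horizontal distance between foot_top_2 and corner_b below 0.04 m) or (z of foot_top_3 in the frame of base below 0.023 m and horizontal distance between foot_top_3 and corner_b below 0.04 m) or (z of foot_top_4 in the frame of base below 0.023 m and horizontal distance between foot_top_4 and corner_b below 0.04 m)) and value of joint shim_b above 0.28 rad and value of joint each of shim_a, shim_c, shim_d below 0.12 rad) or (((z of foot_top_1 in the frame of base below 0.023 m and horizontal distance between foot_top_1 and corner_c below 0.04 m) or (z of foot_top_2 in the frame of base below 0.023 m and horizontal distance between foot_top_2 and corner_c below 0.04 m) or (z of foot_top_3 in the frame of base below 0.023 m and horizontal distance between foot_top_3 and corner_c below 0.04 m) or (z of foot_top_4 in the frame of base below 0.023 m and horizontal distance between foot_top_4 and corner_c below 0.04 m)) and value of joint shim_c above 0.28 rad and value of joint each of shim_a, shim_b, shim_d below 0.12 rad) or (((z of foot_top_1 in the frame of base below 0.023 m and horizontal distance between foot_top_1 and corner_d below 0.04 m) or (z of foot_top_2 in the frame of base below 0.023 m and horizontal distance between foot_top_2 and corner_d below 0.04 m) or (z of foot_top_3 in the frame of base below 0.023 m and horizontal distance between foot_top_3 and corner_d below 0.04 m) or (z of foot_top_4 in the frame of base below 0.023 m and horizontal distance between foot_top_4 and corner_d below 0.04 m)) and value of joint shim_d above 0.28 rad and value of joint each of shim_a, shim_b, shim_c below 0.12 rad))), for 0.2 s.
At the end, for the whole second after the job is handed in: the shim beside the rocking corner lies flat (over 0.28 of 0.34 rad), the other three stand (under 0.12 rad); the plate is level (0.02 rad), no corner more than 2.5 mm low, within 12 mm of its place and at rest, with the bowl upright on it (((((z of foot_top_1 in the frame of base below 0.023 m and horizontal distance between foot_top_1 and corner_a below 0.04 m) or (z of foot_top_2 in the frame of base below 0.023 m and horizontal distance between foot_top_2 and corner_a below 0.04 m) or (z of foot_top_3 in the frame of base below 0.023 m and horizontal distance between foot_top_3 and corner_a below 0.04 m) or (z of foot_top_4 in the frame of base below 0.023 m and horizontal distance between foot_top_4 and corner_a below 0.04 m)) and value of joint shim_a above 0.28 rad and value of joint each of shim_b, shim_c, shim_d below 0.12 rad) or (((z of foot_top_1 in the frame of base below 0.023 m and horizontal distance between foot_top_1 and corner_b below 0.04 m) or (z of foot_top_2 in the frame of base below 0.023 m and horizontal distance between foot_top_2 and corner_b below 0.04 m) or (z of foot_top_3 in the frame of base below 0.023 m and horizontal distance between foot_top_3 and corner_b below 0.04 m) or (z of foot_top_4 in the frame of base below 0.023 m and horizontal distance between foot_top_4 and corner_b below 0.04 m)) and value of joint shim_b above 0.28 rad and value of joint each of shim_a, shim_c, shim_d below 0.12 rad) or (((z of foot_top_1 in the frame of base below 0.023 m and horizontal distance between foot_top_1 and corner_c below 0.04 m) or (z of foot_top_2 in the frame of base below 0.023 m and horizontal distance between foot_top_2 and corner_c below 0.04 m) or (z of foot_top_3 in the frame of base below 0.023 m and horizontal distance between foot_top_3 and corner_c below 0.04 m) or (z of foot_top_4 in the frame of base below 0.023 m and horizontal distance between foot_top_4 and corner_c below 0.04 m)) and value of joint shim_c above 0.28 rad and value of joint each of shim_a, shim_b, shim_d below 0.12 rad) or (((z of foot_top_1 in the frame of base below 0.023 m and horizontal distance between foot_top_1 and corner_d below 0.04 m) or (z of foot_top_2 in the frame of base below 0.023 m and horizontal distance between foot_top_2 and corner_d below 0.04 m) or (z of foot_top_3 in the frame of base below 0.023 m and horizontal distance between foot_top_3 and corner_d below 0.04 m) or (z of foot_top_4 in the frame of base below 0.023 m and horizontal distance between foot_top_4 and corner_d below 0.04 m)) and value of joint shim_d above 0.28 rad and value of joint each of shim_a, shim_b, shim_c below 0.12 rad)) and angle between plate's own z axis and vertical below 0.02 rad and distance of plate from where it was at the start of the episode below 0.012 m and linear speed of plate below 0.02 m/s and z of bowl in the frame of plate above 0.005 m and angle between bowl's own z axis and vertical below 0.1 rad and z of each of corner_a, corner_b, corner_c, corner_d in the frame of base above 0.0315 m); the robot touches nothing.
It fails at once if a shim is pressed down (over 0.17 rad) at a corner whose foot has not been found to sink ((not ((z of foot_top_1 in the frame of base below 0.023 m and horizontal distance between foot_top_1 and corner_a below 0.04 m) or (z of foot_top_2 in the frame of base below 0.023 m and horizontal distance between foot_top_2 and corner_a below 0.04 m) or (z of foot_top_3 in the frame of base below 0.023 m and horizontal distance between foot_top_3 and corner_a below 0.04 m) or (z of foot_top_4 in the frame of base below 0.023 m and horizontal distance between foot_top_4 and corner_a below 0.04 m)) and value of joint shim_a above 0.17 rad) or (not ((z of foot_top_1 in the frame of base below 0.023 m and horizontal distance between foot_top_1 and corner_b below 0.04 m) or (z of foot_top_2 in the frame of base below 0.023 m and horizontal distance between foot_top_2 and corner_b below 0.04 m) or (z of foot_top_3 in the frame of base below 0.023 m and horizontal distance between foot_top_3 and corner_b below 0.04 m) or (z of foot_top_4 in the frame of base below 0.023 m and horizontal distance between foot_top_4 and corner_b below 0.04 m)) and value of joint shim_b above 0.17 rad) or (not ((z of foot_top_1 in the frame of base below 0.023 m and horizontal distance between foot_top_1 and corner_c below 0.04 m) or (z of foot_top_2 in the frame of base below 0.023 m and horizontal distance between foot_top_2 and corner_c below 0.04 m) or (z of foot_top_3 in the frame of base below 0.023 m and horizontal distance between foot_top_3 and corner_c below 0.04 m) or (z of foot_top_4 in the frame of base below 0.023 m and horizontal distance between foot_top_4 and corner_c below 0.04 m)) and value of joint shim_c above 0.17 rad) or (not ((z of foot_top_1 in the frame of base below 0.023 m and horizontal distance between foot_top_1 and corner_d below 0.04 m) or (z of foot_top_2 in the frame of base below 0.023 m and horizontal distance between foot_top_2 and corner_d below 0.04 m) or (z of foot_top_3 in the frame of base below 0.023 m and horizontal distance between foot_top_3 and corner_d below 0.04 m) or (z of foot_top_4 in the frame of base below 0.023 m and horizontal distance between foot_top_4 and corner_d below 0.04 m)) and value of joint shim_d above 0.17 rad)).
It fails at once if the plate is lifted or shoved (20 mm) (distance of plate from where it was at the start of the episode above 0.02 m or angle between plate's own z axis and vertical above 0.12 rad).
It fails at once if the bowl is lifted, shoved (25 mm) or tipped (distance of bowl from where it was at the start of the episode above 0.025 m or angle between bowl's own z axis and vertical above 0.4 rad).
It fails at once if a thing standing around is moved (25 mm) (distance of any of developer, pot, tape, brush, clip from where it was at the start of the episode above 0.025 m).
It also fails if it takes over 58 s, if anything falls off the work surface, if the arm or the gripper's body presses on something with over 40 N, if the wrist force passes 120 N, or if a joint passes its speed limit or range.

### The arm

A 6-joint arm with a two-finger parallel gripper is mounted at the origin on a cart in front of the work surface, level with it; the furniture and walls round the work are solid. World frame = base frame: x ahead of the robot, y to its left, z up, the work surface at z = 0. Lengths are in mm, angles in rad, forces in N, time in s.
With the tool pointing down it reaches from about 350 to 725 mm from the base axis. Payload 4.3 kg.
Tool frame: the origin (TCP) lies between the finger pads; the fingertips stand 25 mm ahead of it and the grasp point (between the pads) lies 6 mm ahead of it; z points along the fingers, y is the line along which they close (so a half turn about z gives the same grasp; the last joint's range is limited). The gripper opens to 85 mm and grips with 20 to 120 N. Pads are 22 mm wide; open, the fingers measure 114 mm over their backs; the gripper's body (76 mm by 85 mm) begins 54 mm behind the grasp point. The pads swing forward as they close: fully open they stand 13 mm farther back than shut.
Start: joints at [1.109, 0.377, 0.081, 1.274, 0, 1.46], TCP at [198.146, 539.817, 256.329] pointing down, gripper open.
Joint ranges: [-2.72, 2.72], [-0.84, 1.66], [-1.02, 1.22], [-1.77, 2.12], [-1.37, 1.28], [-3.14, 3.14]. Speed limits (rad/s): [2.57, 2.57, 3.14, 3.14, 3.14, 3.14].

### API

Orientations are given as a rotation vector (axis times angle).
In Python, from rig import arm, eyes gives the robot as it stands.
- The arm moves only by the shell command python3 -m jog 'ROWS'. ROWS is JSON, a list of rows, each a list of 7 numbers: the shift along the tool's x, y, z as a fraction of full scale, then the turn, a rotation vector about the tool's x, y, z as a fraction of full scale, then the closure, from 0 (fully open) to 1 (shut). A call has 1 to 8 rows; each row shifts and turns the commanded pose from where the row before left it, along the tool's axes as they then stand; what a row does not reach is not made up. Full scale, the value 1, is 0.05 m for a shift and 4 degrees for a turn. A row lasts 1/10 s, in which the tool goes at most 50 mm and 8.59 degrees, less where a joint would pass 70% of its speed; a pose out of reach is approached as far as the arm can. A call with a number of a shift or a turn outside -1 to 1 is refused whole. A call with a gripper value outside its range is refused whole. The fingers move at their own pace and stop on an object; the grip force is fixed at half the most. Time passes only in rows, so rows that do not move let the fingers close. It gives the time, the measured TCP pose, the force, the opening and the grip force at its end, in the units of the state.
- arm.observe(): the state, without advancing time (a new reading comes with each control period).
- eyes.snapshot(name): name is "side" or "top"; returns a dict with "color" (480x640x3 uint8, blue, green, red), "z_map" (480x640 float32, mm along the optical axis (not along the pixel's ray), 0 where there is no reading), "camera_matrix" (3x3 intrinsics, pixels), "distortion" ([k1, k2, p1, p2, k3] as OpenCV has them; the pictures are not rectified), "rvec" (rotation vector, rad) and "tvec" (3), from world to camera coordinates, as OpenCV has them. Camera axes: x right, y down, z forward; pixel columns grow to the right and rows downward; lengths in mm; the calibration is good to about 2 mm. A picture is of the moment at which its call begins.
- arm.finish_job(): hands the job in; it is judged then, once.
The state is a dict: "t": time; "joints": joint angles; "dq": joint speeds; "joint_torque": joint torques, N m; "tool_pos": TCP position; "eef_rot": TCP orientation; "ft_force": force on the tool from outside, world axes, zero at the start; "moment": the same for the moment, N m; "opening": finger opening in mm; "gripper_force": force on a finger pad.
Only numpy, scipy, OpenCV 4.12 (cv2) and the standard library are available. Lean on these libraries where they do the work, as an engineer would, in place of code of your own. Each camera call takes 0.05 s, during which the arm holds its last target. There are 200 camera calls.

## Working session

There is one attempt and no reset: what is moved stays moved. The work goes in short steps, Python scripts to look and compute and a shell command to move; the robot and the scene stay as the last step left them, time stands still between calls to the robot, and variables do not carry over. Pictures are saved under pics/ and viewed, at most 10 in all, crops included, and the job is handed in when it is done.

```bash
mkdir -p pics; ls; python3 - <<'E'
from rig import arm,eyes
import cv2
print(arm.observe())
for n in("top","side"):
    s=eyes.snapshot(n); cv2.imwrite(f"pics/{n}0.png",s["color"]); print(n,s["camera_matrix"],s["distortion"],s["rvec"],s["tvec"])
E
```

```text
pics
{'t': 0.0, 'joints': array([1.10868224e+00, 3.78110169e-01, 7.96077649e-02, 1.27439911e+00,
       4.08686801e-05, 1.46049924e+00]), 'dq': array([ 8.96707389e-04,  2.53638768e-04, -7.39756358e-04,  7.67211374e-04,
       -1.19425836e-03, -2.81505645e-05]), 'joint_torque': array([-8.28255143e-04, -4.63597083e+01,  2.69878113e+01,  2.07462214e-02,
       -1.87649530e-04, -1.09978842e-05]), 'tool_pos': array([197.85413952, 539.2349359 , 255.32691302]), 'eef_rot': array([-0.54967607, -3.09248613,  0.00315354]), 'ft_force': array([-0.24020138,  0.32913267,  0.32512626]), 'moment': array([0.05746502, 0.02967861, 0.0752745 ]), 'gripper_force': 0.0, 'opening': 85.74932483234707}
top [[492.99991301   0.         318.78537474]
 [  0.         492.99991301 234.83478073]
 [  0.           0.           1.        ]] [-0.10132635  0.          0.          0.          0.        ] [ 2.14611804 -2.16610575  0.15023625] [  -2.06334749  574.1479491  1146.0696508 ]
side [[539.54036383   0.         323.1345438 ]
 [  0.         539.54036383 233.90180286]
 [  0.           0.           1.        ]] [-0.03804898  0.          0.          0.          0.        ] [ 2.16888392 -0.46246073  0.20030019] [-517.88002654  197.67986448 1335.46374857]
```

View pics/top0.png

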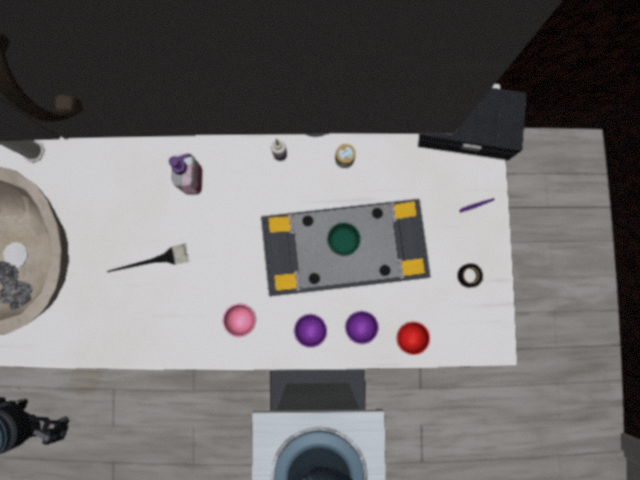

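View pics/side0.png

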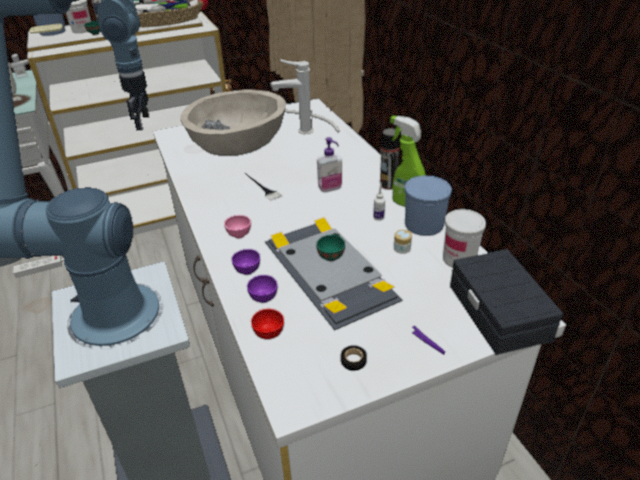

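The top view has far as up and +y as left. Dots are a (308,221), b (377,213), c (314,278) and d (385,270). Tabs are a (280,224), b (404,210), c (285,282) and d (413,267). The green bowl is at (344,239). Look-alikes to ignore are the pink (239,320), purple (311,330) and (362,327), and red (413,338) bowls. Other black things that could be confused with the dots are the tape roll (470,275) and the brush (150,260).

```bash
cat > h.py <<'E'
import cv2,numpy as np
from rig import arm,eyes
def ray(s,uv,z):
    R=cv2.Rodrigues(np.array(s["rvec"]))[0]; t=np.array(s["tvec"]).ravel()
    p=cv2.undistortPoints(np.array(uv,float).reshape(-1,1,2),s["camera_matrix"],np.array(s["distortion"])).reshape(-1,2)
    d=np.c_[p,np.ones(len(p))]@R; c=-R.T@t
    return c+d*((z-c[2])/d[:,2])[:,None]
def blobs(m,lo=20,hi=2000):
    n,_,st,ce=cv2.connectedComponentsWithStats(m.astype(np.uint8))
    return [ce[i] for i in range(1,n) if lo<st[i,4]<hi]
E
python3 - <<'E'
from h import *
s=eyes.snapshot("top");im=s["color"];g=im.max(2).astype(int)
hsv=cv2.cvtColor(im,cv2.COLOR_BGR2HSV)
box=np.zeros(g.shape,bool);box[195:300,255:435]=1
y=blobs(box&(hsv[...,0]>15)&(hsv[...,0]<32)&(hsv[...,1]>150)&(hsv[...,2]>120))
for p in y: print("tab",p.round(1),ray(s,[p],34).round(1))
D=[]
for q in((308,221),(377,213),(314,278),(385,270)):
    b=np.zeros(g.shape,bool);b[q[1]-8:q[1]+9,q[0]-8:q[0]+9]=1
    for p in blobs(b&(g<60),10): D.append(ray(s,[p],34)[0]);print("dot",p.round(1),D[-1].round(1))
D=np.array(D);print(np.linalg.norm(D[0]-D[1]),np.linalg.norm(D[0]-D[2]),D.mean(0))
v=D[0]-D[1]+D[2]-D[3];print("yaw",np.degrees(np.arctan2(-v[0],v[1])))
cv2.imwrite("pics/crop.png",cv2.resize(im[190:305,250:440],None,fx=4,fy=4,interpolation=cv2.INTER_CUBIC))
# side cross-check
s=eyes.snapshot("side");uv=cv2.projectPoints(D,np.array(s["rvec"]),np.array(s["tvec"]),s["camera_matrix"],np.array(s["distortion"]))[0];print(uv.reshape(-1,2).round())
E
```

```text
tab [404.9 209.8] [[ 634.3 -218.    34. ]]
tab [278.8 224.1] [[601.7  89.   34. ]]
tab [412.8 266.7] [[ 495.4 -232.4   34. ]]
tab [284.7 281.6] [[463.   74.8  34. ]]
dot [307.2 220.4] [610.2  20.2  34. ]
dot [376.9 212.8] [ 627.5 -149.2   34. ]
dot [313.9 278. ] [470.8   5.1  34. ]
dot [384.5 269.9] [ 488.4 -163.9   34. ]
170.2547701233394 140.19410386207858 [549.23031704 -71.9317231   34.        ]
yaw 5.877521400184096
[[335. 235.]
 [368. 269.]
 [290. 252.]
 [321. 288.]]
```

View pics/crop.png

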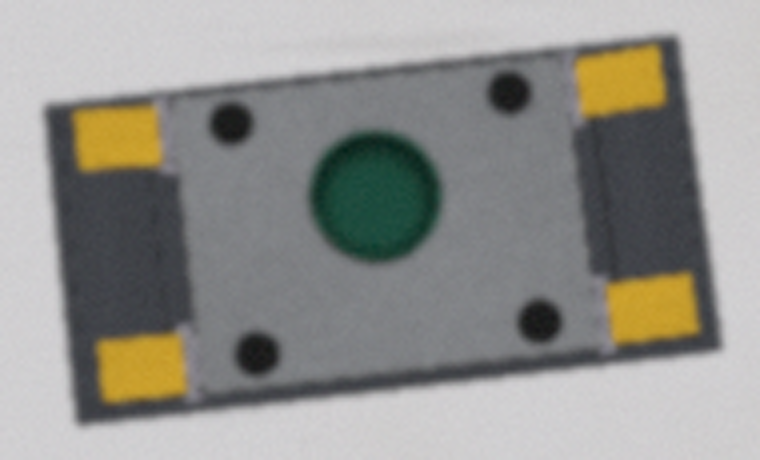

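The crop shows the four black dots on the grey plate, with the yellow tabs outboard of each and the green bowl central. The dot spacing measures 170 x 140 mm, which matches the description. I'll start with corner a.

```bash
cat >> h.py <<'E'
T=dict(a=(610.2,20.2),b=(627.5,-149.2),c=(470.8,5.1),d=(488.4,-163.9),ta=(602.5,94.8),tb=(635.2,-223.8),tc=(463.1,79.7),td=(496.1,-238.5))
def to(k,z):
    o=arm.observe();R=cv2.Rodrigues(o["eef_rot"])[0];d=np.array([*T[k],z])-o["tool_pos"]
    print("t",o["t"],"tcp",o["tool_pos"].round(1),"F",o["ft_force"].round(2),"open",round(o["opening"],1),"zaxis",R[:,2].round(3),"shift/50:",(R.T@d/50).round(2))
E
python3 -m jog '[[-0.8,-0.49,0,0,0,0,1],[-0.8,-0.49,0,0,0,0,1],[-0.8,-0.49,0,0,0,0,1],[-0.8,-0.49,0,0,0,0,1],[-0.8,-0.49,0,0,0,0,1],[-0.8,-0.49,0,0,0,0,1],[-0.8,-0.49,0,0,0,0,1],[-0.8,-0.49,0,0,0,0,1]]'
python3 -c "from h import *;to('a',90)"
```

```text
t: 1.0
tool_pos: [431.8, 243.8, 256.3]
eef_rot: [-0.55, -3.093, -0.0]
ft_force: [0.7, 1.8, -0.4]
opening: 0.1
gripper_force: 0.0
t 1.0 tcp [431.8 243.8 256.3] F [ 0.7   1.83 -0.36] open 0.1 zaxis [ 0.  0. -1.] shift/50: [-4.89 -2.97  3.33]
```

```bash

python3 -m jog '[[-0.7,-0.42,0.3,0,0,0,1],[-0.7,-0.42,0.3,0,0,0,1],[-0.7,-0.42,0.3,0,0,0,1],[-0.7,-0.42,0.3,0,0,0,1],[-0.7,-0.42,0.3,0,0,0,1],[-0.7,-0.42,0.3,0,0,0,1],[-0.7,-0.42,0.3,0,0,0,1],[0,0,0.5,0,0,0,1]]' >/dev/null
python3 -m jog '[[0,0,0.4,0,0,0,1],[0,0,0.2,0,0,0,1],[0,0,0,0,0,0,1],[0,0,0,0,0,0,1]]' >/dev/null
python3 -c "from h import *;to('a',62)"
```

```text
t 2.2 tcp [610.5  23.4  96.9] F [0.13 0.57 0.42] open 0.1 zaxis [ 0.001  0.    -1.   ] shift/50: [-0.02 -0.06  0.7 ]
```

```bash

python3 -m jog '[[0,-0.06,0.3,0,0,0,1],[0,0,0.3,0,0,0,1],[0,0,0,0,0,0,1],[0,0,0,0,0,0,1],[0,0,0,0,0,0,1]]' >/dev/null
python3 -c "from h import *;to('a',59)"
for i in 1 2 3 4; do python3 -m jog '[[0,0,0.03,0,0,0,1],[0,0,0,0,0,0,1]]' | grep -E "tool_pos|force" ; done
```

```text
t 2.7 tcp [610.4  20.4  67.9] F [ 0.51 -0.12  0.86] open 0.4 zaxis [ 0.003 -0.    -1.   ] shift/50: [ 0.   -0.01  0.18]
tool_pos: [609.8, 20.4, 65.4]
ft_force: [0.3, -0.6, -0.2]
gripper_force: 0.0
tool_pos: [609.2, 20.3, 63.2]
ft_force: [0.9, -0.4, 0.0]
gripper_force: 0.0
tool_pos: [609.1, 20.3, 61.5]
ft_force: [-0.6, -0.7, 0.4]
gripper_force: 0.0
tool_pos: [609.2, 20.3, 60.1]
ft_force: [-0.5, 0.7, 0.7]
gripper_force: 0.0
```

```bash

for i in 1 2 3; do python3 -m jog '[[0,0,0.02,0,0,0,1],[0,0,0,0,0,0,1]]' | grep -E "tool_pos|ft_force" ; done
```

```text
tool_pos: [609.2, 20.3, 59.1]
ft_force: [-0.5, -0.3, -0.2]
tool_pos: [609.4, 20.3, 58.7]
ft_force: [-1.6, 0.5, 3.5]
tool_pos: [609.4, 20.3, 58.7]
ft_force: [-3.7, -0.4, 10.4]
```

Corner a is rigid: 10 N at 58.7 mm with no sinking. Next is c.

```bash

python3 -m jog '[[0,0,-0.4,0,0,0,1],[0,0,-0.3,0,0,0,1],[0,0,0,0,0,0,1],[0,0,0,0,0,0,1]]' >/dev/null
python3 -c "from h import *;to('c',61)"
```

```text
t 4.5 tcp [609.6  20.3  92.2] F [-0.13  1.37  0.33] open -0.0 zaxis [ 0.001  0.    -1.   ] shift/50: [ 2.5  -1.24  0.62]
```

```bash

python3 -m jog '[[0.6,-0.3,0,0,0,0,1],[0.6,-0.3,0,0,0,0,1],[0.6,-0.3,0,0,0,0,1],[0.7,-0.34,0,0,0,0,1],[0,0,0.3,0,0,0,1],[0,0,0.2,0,0,0,1],[0,0,0,0,0,0,1],[0,0,0,0,0,0,1]]' >/dev/null
python3 -c "from h import *;to('c',61)"
```

```text
t 5.3 tcp [471.2   5.2  66.9] F [ 0.31 -0.13 -0.03] open 0.1 zaxis [-0.  0. -1.] shift/50: [ 0.01 -0.    0.12]
```

```bash

python3 -m jog '[[0,0,0.06,0,0,0,1],[0,0,0.04,0,0,0,1],[0,0,0,0,0,0,1],[0,0,0,0,0,0,1]]' | grep -E "tool_pos|ft_force"
for i in 1 2 3 4 5; do python3 -m jog '[[0,0,0.02,0,0,0,1],[0,0,0,0,0,0,1]]' | grep -E "tool_pos|ft_force" ; done
```

```text
tool_pos: [470.8, 5.2, 62.4]
ft_force: [0.5, 0.5, -0.2]
tool_pos: [470.6, 5.2, 61.3]
ft_force: [-0.2, 0.5, 0.4]
tool_pos: [470.5, 5.2, 60.2]
ft_force: [-0.7, -0.5, -0.7]
tool_pos: [470.6, 5.2, 59.2]
ft_force: [-0.2, -0.3, -0.2]
tool_pos: [470.7, 5.2, 58.7]
ft_force: [-2.3, 0.5, 3.7]
tool_pos: [470.7, 5.2, 58.6]
ft_force: [-3.9, -0.2, 14.6]
```

Corner c is rigid too. On to d, lifting over bowl height for the crossing.

```bash

python3 -m jog '[[0,0,-0.4,0,0,0,1],[0,0,-0.5,0,0,0,1],[0,0,-0.5,0,0,0,1],[0,0,0,0,0,0,1],[0,0,0,0,0,0,1]]' >/dev/null
python3 -c "from h import *;to('d',61)"
```

```text
t 7.2 tcp [471.1   5.1 127.5] F [ 0.36 -0.41 -0.36] open -0.2 zaxis [ 0.001 -0.    -1.   ] shift/50: [-1.49 -3.05  1.33]
```

```bash

python3 -m jog '[[-0.37,-0.76,0,0,0,0,1],[-0.37,-0.76,0,0,0,0,1],[-0.37,-0.76,0,0,0,0,1],[-0.38,-0.76,0,0,0,0,1],[0,0,0.4,0,0,0,1],[0,0,0.4,0,0,0,1],[0,0,0.4,0,0,0,1],[0,0,0,0,0,0,1]]' >/dev/null
python3 -m jog '[[0,0,0,0,0,0,1],[0,0,0,0,0,0,1]]'>/dev/null
python3 -c "from h import *;to('d',61)"
```

```text
t 8.2 tcp [ 488.5 -163.2   67.8] F [ 0.13 -0.46 -0.38] open -0.0 zaxis [ 0.001 -0.    -1.   ] shift/50: [-0.   -0.01  0.14]
```

```bash

python3 -m jog '[[0,0,0.06,0,0,0,1],[0,0,0.06,0,0,0,1],[0,0,0.02,0,0,0,1],[0,0,0,0,0,0,1],[0,0,0,0,0,0,1]]' | grep -E "tool_pos|ft_force"
for i in 1 2 3 4; do python3 -m jog '[[0,0,0.02,0,0,0,1],[0,0,0,0,0,0,1]]' | grep -E "tool_pos|ft_force" ; done
```

```text
tool_pos: [488.2, -163.1, 60.4]
ft_force: [-0.1, -0.4, -0.4]
tool_pos: [488.1, -163.2, 59.2]
ft_force: [0.8, 0.4, -0.3]
tool_pos: [488.2, -163.2, 58.3]
ft_force: [0.1, -0.5, 0.4]
tool_pos: [488.2, -163.3, 57.4]
ft_force: [-0.4, -0.1, 3.0]
tool_pos: [488.2, -163.3, 56.3]
ft_force: [-1.6, 0.8, 4.2]
```

Corner d is yielding, so I'll press it to its stop.

```bash

for i in 1 2 3 4; do python3 -m jog '[[0,0,0.02,0,0,0,1],[0,0,0,0,0,0,1]]' | grep -E "tool_pos|ft_force" ; done
```

```text
tool_pos: [488.2, -163.3, 55.3]
ft_force: [-1.4, -1.6, 3.4]
tool_pos: [488.2, -163.3, 54.8]
ft_force: [-3.7, -0.6, 8.0]
tool_pos: [488.2, -163.4, 54.6]
ft_force: [-5.8, 2.2, 16.5]
tool_pos: [488.2, -163.3, 54.5]
ft_force: [-7.5, 2.3, 23.0]
```

Corner d sank about 4 mm to its stop at 54.5 mm. Now I'll let go and move over tab d.

```bash

python3 -m jog '[[0,0,-0.3,0,0,0,1],[0,0,-0.4,0,0,0,1],[0,0,0,0,0,0,1],[0,0,0,0,0,0,1]]' >/dev/null
python3 -c "
from h import *;to('td',61)
s=eyes.snapshot('side');cv2.imwrite('pics/s1.png',cv2.resize(s['color'][180:340,230:430],None,fx=4,fy=3.75))"
```

```text
t 10.7 tcp [ 488.5 -163.1   87. ] F [ 0.25 -0.37 -0.32] open -0.1 zaxis [ 0.001  0.    -1.   ] shift/50: [-0.66 -1.36  0.52]
```

View pics/s1.png

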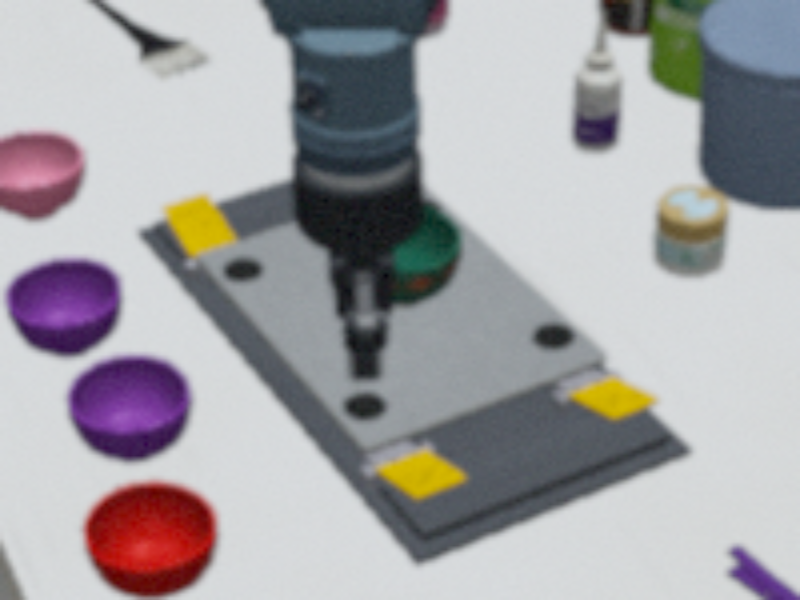

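The picture shows the fingers clear above dot d (365,405). Tab d stands at (420,472) and the bowl is upright.

```bash

python3 -m jog '[[-0.33,-0.68,0,0,0,0,1],[-0.33,-0.68,0,0,0,0,1],[0,0,0.2,0,0,0,1],[0,0,0.16,0,0,0,1],[0,0,0,0,0,0,1],[0,0,0,0,0,0,1]]' >/dev/null
python3 -c "from h import *;to('td',61)"
for i in 1 2 3 4 5 6; do python3 -m jog '[[0,0,0.04,0,0,0,1],[0,0,0.02,0,0,0,1],[0,0,0,0,0,0,1]]' | grep -E "tool_pos|ft_force" ; done
```

```text
t 11.35 tcp [ 494.7 -236.8   68.2] F [-0.35  0.57  0.52] open -0.1 zaxis [-0.002  0.002 -1.   ] shift/50: [-0.04 -0.02  0.14]
tool_pos: [495.8, -238.0, 66.4]
ft_force: [1.3, -0.1, -0.4]
tool_pos: [495.6, -238.3, 63.1]
ft_force: [-0.0, -0.3, 0.2]
tool_pos: [496.0, -238.8, 60.8]
ft_force: [-0.8, -0.4, 4.5]
tool_pos: [496.2, -239.6, 58.1]
ft_force: [-1.6, -1.0, 5.3]
tool_pos: [496.5, -239.9, 55.3]
ft_force: [-0.9, -1.7, 5.4]
tool_pos: [496.7, -240.1, 52.4]
ft_force: [-0.6, -3.0, 5.7]
```

```bash

for i in 1 2 3 4; do python3 -m jog '[[0,0,0.04,0,0,0,1],[0,0,0,0,0,0,1],[0,0,0,0,0,0,1]]' | grep -E "tool_pos|ft_force" ; done
```

```text
tool_pos: [496.8, -240.0, 50.3]
ft_force: [-1.3, -3.4, 4.8]
tool_pos: [496.8, -240.0, 48.2]
ft_force: [-0.2, -3.4, 4.9]
tool_pos: [496.9, -240.0, 47.0]
ft_force: [-1.9, -3.6, 11.1]
tool_pos: [497.0, -240.1, 46.8]
ft_force: [-6.6, -0.1, 25.9]
```

It hit the stop at about 47 mm, which is the flat position. I'll lift off and check.

```bash

python3 -m jog '[[0,0,-0.3,0,0,0,1],[0,0,-0.8,0,0,0,1],[0,0,-0.8,0,0,0,1],[0,0,-0.8,0,0,0,1],[0.6,-0.6,-0.5,0,0,0,1],[0.6,-0.6,0,0,0,0,1],[0.6,-0.6,0,0,0,0,1],[0,0,0,0,0,0,1]]' >/dev/null
python3 -m jog '[[0,0,0,0,0,0,1],[0,0,0,0,0,0,1],[0,0,0,0,0,0,1]]' >/dev/null
python3 -c "
from h import *;to('td',61)
s=eyes.snapshot('side');cv2.imwrite('pics/s2.png',cv2.resize(s['color'][180:340,230:430],None,fx=4,fy=3.75))
for k in T:
  uv=cv2.projectPoints(np.array([[*T[k],34.]]),np.array(s['rvec']),np.array(s['tvec']),s['camera_matrix'],np.array(s['distortion']))[0].ravel()
  u,v=uv.round().astype(int)
  R=cv2.Rodrigues(s['rvec'])[0];P=s['z_map'][v-2:v+3,u-2:u+3];zc=np.median(P)
  print(k,(R.T@(zc*np.append(cv2.undistortPoints(uv.reshape(1,1,2),s['camera_matrix'],np.array(s['distortion'])).ravel(),1)-np.array(s['tvec']).ravel()))[2].round(1))"
```

```text
t 15.45 tcp [ 381.1 -291.2  202.9] F [-0.45 -0.52  0.31] open 0.1 zaxis [ 0.     0.001 -1.   ] shift/50: [-1.8   1.78  2.84]
a 79.2
b 34.1
c 306.9
d 35.3
ta 33.5
tb 35.4
tc 335.9
td 20.8
```

View pics/s2.png

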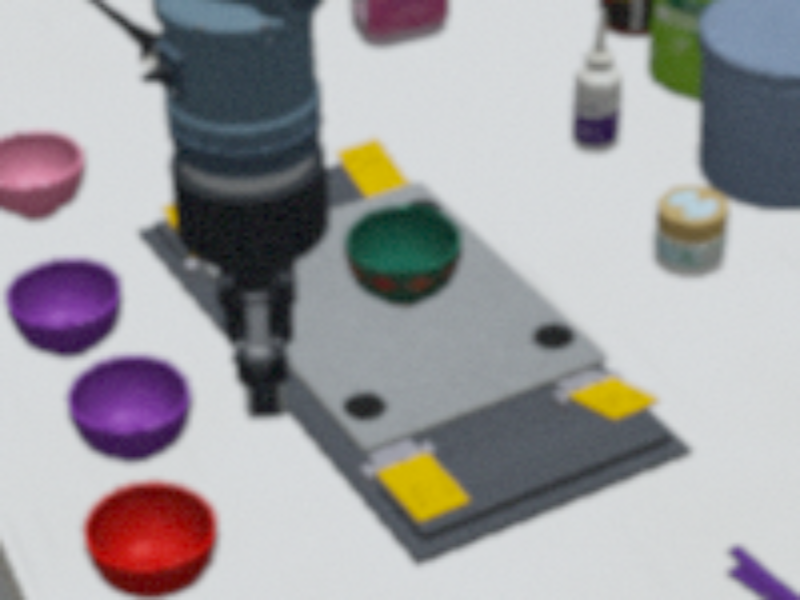

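Tab d (425,487) now lies flat at about 21 mm. Dot d is level again at about 35 mm, tabs a and b still stand, c went untouched, and the bowl is upright. The arm is clear, so I'm handing in.

```bash
python3 -c "from rig import arm;print(arm.finish_job())"
```

```text
the job is handed in; nothing more can be done
None
```

The rocking corner was near right (d): it sank about 4 mm, its shim tab is now pressed flat and props the plate level, the other three tabs were left alone, and the job is handed in (no verdict was returned).

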